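# Weigh two salvaged battery cells against each other and sort them

## Robot

A 6-joint arm with a two-finger parallel gripper is mounted at the origin on the work surface. World frame = base frame: x ahead of the robot, y to its left, z up, the work surface at z = 0. Lengths are in m, angles in rad, forces in N, time in s.
With the tool pointing down it reaches from about 0.35 to 0.85 m from the base axis. Payload 8.1 kg.
Tool frame: the origin (TCP) lies on the mounting face of the last link; the fingertips stand 186 mm ahead of it and the grasp point (between the pads) lies 167 mm ahead of it; z points along the fingers, y is the line along which they close (so a half turn about z gives the same grasp; the last joint's range is limited). The gripper opens to 93 mm and grips with 3 to 60 N. Pads are 15 mm wide; open, the fingers measure 128 mm over their backs; the gripper's body (75 mm by 188 mm) begins 65 mm behind the grasp point.
Start: joints at [-1.312, 0.13, 1.488, -0, 1.523, -0.085], TCP at [0.202, -0.565, 0.405] pointing down, gripper open.
Joint ranges: [-2.96, 2.96], [-0.89, 2.26], [0.02, 2.5], [-1.34, 4.48], [0, 2.73], [-2.66, 2.66]. Speed limits (rad/s): [2.39, 2.39, 2.79, 3.14, 3.14, 3.14].

## Interface

Orientations are given as a rotation vector (axis times angle).
In Python, from plant import * gives the robot as it stands. The module is installed in compiled form; this text tells all that it offers.
- The arm moves only by the tool arm_command, never from a script. Its argument "increments" is a list of rows, each a list of 6 numbers: the shift along the tool's x, y, z in units of 0.2 m (1.0 is 0.2 m), then the turn, a rotation vector about the tool's x, y, z in units of pi rad (1.0 is pi rad). A call has exactly 5 rows; each row is the pose to reach, as a shift and turn from the pose commanded when the call began, along the tool's axes at that moment, turning the shorter way round; what a row does not reach only later rows make up. A row lasts 1/8 s, in which the tool goes at most 62.5 mm and 10.7 degrees, less where a joint would pass 70% of its speed; a pose out of reach is approached as far as the arm can. A call with a number of a shift or a turn outside -1 to 1 is refused whole. A call with a gripper value outside its range is refused whole. "fingers" is the closure, from -1 (fully open) to 1 (shut), set as the call begins (left out, the last holds). The fingers move at their own pace and stop on an object; "force" is the grip in N (left out, the last holds). Time passes only in rows, so rows that repeat a pose let the fingers close, or fill a call up. It gives the time, the measured TCP pose, the force, the opening and the grip force at its end, in the units of the state.
- read_state(): the state, without advancing time (a new reading comes with each control period).
- read_camera(name): name is "scene" or "top"; returns a dict with "image" (480x640x3 uint8, red, green, blue), "fx", "fy", "cx", "cy" (pixels), "T" (4x4, takes a point from camera to world coordinates). Camera axes: x right, y down, z forward; pixel columns grow to the right and rows downward; lengths in m; the calibration is good to about 2 mm. A picture is of the moment at which its call begins. There is no depth.
- close_job(): hands the job in; it is judged then, once.
The state is a dict: "t": time; "q": joint angles; "dq": joint speeds; "joint_torque": joint torques, N m; "tool_pos": TCP position; "orientation": TCP orientation; "force": force on the tool from outside, world axes, zero at the start; "wrist_torque": the same for the moment, N m; "opening": finger opening in m; "gripper_force": force on a finger pad.
Only numpy, scipy, OpenCV 4.12 (cv2) and the standard library are available. Lean on these libraries where they do the work, as an engineer would, in place of code of your own. Each camera call takes 0.05 s, during which the arm holds its last target. There are 200 camera calls.

## Task

A salvaged cell that has dried out is light. Weigh the two plain blue cells from the sloped rack against each other on the balance, one standing upright on each pan and let go until the beam comes to rest; then stand the heavier one upright in the green tray and the lighter one upright in the red tray. Set the cells down without dropping them, and leave everything else where it is.

Things in the scene. Friction and masses are not known exactly. Their poses are not given: they have to be found in the camera images.
- cell_1: one of two look-alike blue prismatic cells with no tape band, at first in the sloped rack: 60 mm wide (own x), 24 thick (own y), 80 tall (own z), plus two 12 mm square terminal blocks 4 mm high on top. Origin at the centre of its underside, z towards the terminals. 0.15 to 0.33 kg; which is heavier cannot be seen
- cell_2: the other blue-sleeved cell without a band, same size and frame as cell_1, mass in the same range
- rack: sloped steel rack, 130 x 226 mm, fixed. Origin under its centre, y along the row of 3 pockets (y = -78, 0, 78 mm). Each cell's underside centre is at x 0, z 46 mm; it leans 35 degrees, top towards -x, thickness along y, 54 mm from the next. A front stop reaches 40 mm up its narrow side, side guides 20 mm up its broad faces: draw it out 50 mm or more along its length
- balance: equal-arm trip balance, fixed: grey base 105 x 270 mm, a central column with a white graduated plate up to 155 mm high, two round pans. Origin under the centre of the base, y towards the left pan, along the beam
- beam (a joint): tilt of the balance beam (rad): 0 level, positive with the left pan down, negative with the right pan down, stops at -0.12 and 0.12. Arms 115 mm: a pan travels 14 mm up or down from level and itself stays level. It gives way to a light push, springs back to level when empty, tips about 0.011 rad per gram of difference, and comes to rest in about 1.5 s
- pan_left: the balance's left pan (on its +y side): a flat aluminium disc, 140 mm across, on a stem. Origin on the beam's end pivot, 32 mm below the pan's upper face
- pan_right: the balance's right pan (on its -y side), same shape and origin as pan_left
- pan_left_top (a point): centre of the left pan's upper face; 110 mm above the table with the beam level. z up
- pan_right_top (a point): centre of the right pan's upper face; 110 mm above the table with the beam level. z up
- green_tray: green tray for passed cells, fixed: 160 mm along its x, 190 mm along its y, 24 mm high, walls and floor 4 mm. Origin under its centre. Two passed cells already stand in it
- red_tray: red tray for failed cells, fixed, same size and frame as the green one. One failed cell already stands in it
- passed_1: blue cell with a green tape band, standing in the green tray, same size and frame as cell_1; leave it alone
- passed_2: second blue cell with a green tape band in the green tray, same size and frame; leave it alone
- failed_1: blue cell with a red tape band, standing in the red tray, same size and frame; leave it alone
- spare_cell: black-sleeved cell in the third pocket of the rack, same size and frame as cell_1; leave it alone
- multimeter: red and black multimeter lying on the table, 150 (x) x 76 x 43 mm, origin under its centre; leave it alone
- tape_roll: yellow tape roll lying flat, 90 mm across, 24 mm high, origin under its centre; leave it alone
- cleaner_bottle: white bottle with a red cap, 60 mm across, 150 mm tall, standing, origin under its centre; leave it alone
- screwdriver: orange-handled screwdriver lying on the far left of the table, 190 mm long along its x, 30 mm thick; leave it alone
Mind the look-alikes: they are no part of the job. What is shaped like the cell_2 but purple is not meant.

How it is judged:
By the outcome, as a careful person would: the job done as asked, in the order asked, and still so for the second after the job is handed in, with the robot touching nothing.
It also fails if it takes over 70 s, if anything falls off the work surface, if the arm or the gripper's body presses on something with over 40 N, if the wrist force passes 120 N, or if a joint passes its speed limit or range.

## Working session

There is one attempt and no reset: what is moved stays moved. The work goes in short steps, Python scripts to look and compute and a tool call to move; the robot and the scene stay as the last step left them, time stands still between calls to the robot, and variables do not carry over. Pictures are saved under pics/ and viewed, at most 10 in all, crops included, and the job is handed in when it is done.

Besides the shell and the picture viewer there is one more tool, called after "Emit:" as name(argument=value, ...), one argument or row to a line, values as JSON. arm_command: Moves the arm, as the interface text tells. Shifts and turns lie within -1 to 1; 1 stands for 0.2 m of shift or pi rad of turn. Its arguments: {"type":"object","properties":{"increments":{"type":"array","items":{"type":"array","items":{"type":"number","minimum":-1,"maximum":1}}},"fingers":{"type":"number"},"force":{"type":"number"}},"required":["increments"]}

```bash
mkdir -p pics; python3 - <<'E'
from plant import *
import cv2, numpy as np
np.set_printoptions(precision=4,suppress=True)
s=read_state(); print(s['t'],s['tool_pos'],s['orientation'],s['opening'])
for n in ['scene','top']:
    c=read_camera(n); cv2.imwrite(f'pics/{n}0.png',c['image'][...,::-1]); print(n,c['fx'],c['fy'],c['cx'],c['cy']);print(c['T'])
    np.savez(f'{n}0.npz',**c)
E
```

```text
0.0 [ 0.2022 -0.5647  0.4037] [-3.0934 -0.5371  0.0003] 0.09289668721092133
scene 520.2740083683015 520.2740083683015 325.25284439479293 247.28000624151173
[[ 0.7602  0.5492 -0.3472  0.9673]
 [ 0.6496 -0.6316  0.4232 -0.577 ]
 [ 0.0132 -0.5472 -0.8369  1.2155]
 [ 0.      0.      0.      1.    ]]
top 561.6354718535613 561.6354718535613 315.50524977238786 239.65139707847112
[[-0.0009 -0.9909  0.1345  0.2925]
 [-0.9999  0.0027  0.0133 -0.0141]
 [-0.0135 -0.1345 -0.9908  1.5741]
 [ 0.      0.      0.      1.    ]]
```

View pics/scene0.png

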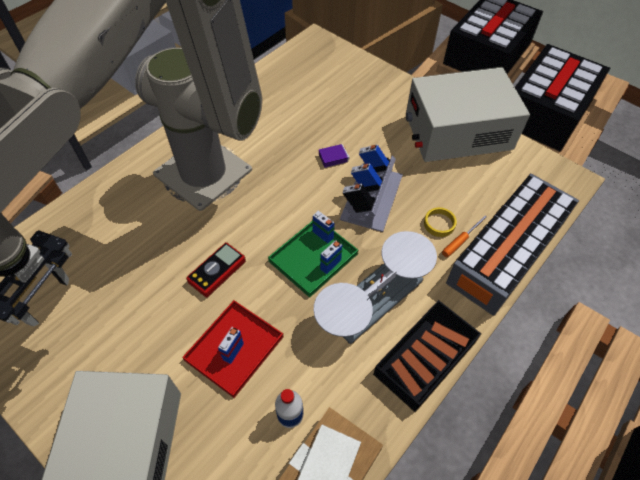

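View pics/top0.png

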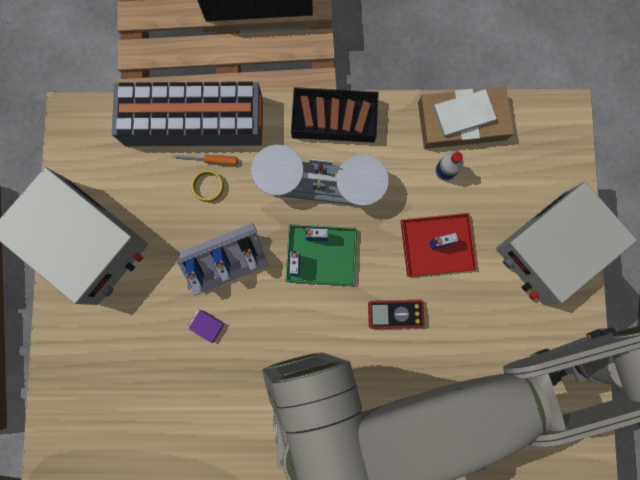

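The scene picture shows the rack at about (370,190), with two blue cells at (372,158) and (366,175) and the black one at (357,197). The pans are at (409,254) and (343,309), the green tray at (313,257) and the red tray at (233,348). In the top view the rack is at (222,260), the pans at (277,170) and (361,180), the green tray at (321,255) and the red tray at (438,245). Next I'll measure.

```bash
cat > h.py <<'E'
import numpy as np, cv2
from scipy.spatial.transform import Rotation as R
np.set_printoptions(precision=4,suppress=True)
def ray(c,p):
    d=c['T'][:3,:3]@np.array([(p[0]-c['cx'])/c['fx'],(p[1]-c['cy'])/c['fy'],1]); return c['T'][:3,3],d
def onz(c,p,z):
    o,d=ray(c,p); return o+d*(z-o[2])/d[2]
def proj(c,X):
    T=np.linalg.inv(c['T']); q=T[:3,:3]@X+T[:3,3]; return np.array([c['fx']*q[0]/q[2]+c['cx'],c['fy']*q[1]/q[2]+c['cy']])
def tri(c1,p1,c2,p2):
    o1,d1=ray(c1,p1);o2,d2=ray(c2,p2)
    A=np.stack([d1,-d2],1); s=np.linalg.lstsq(A,o2-o1,rcond=None)[0]
    a,b=o1+d1*s[0],o2+d2*s[1]; return (a+b)/2,np.linalg.norm(a-b)
def mask(im,lo,hi):
    return cv2.inRange(cv2.cvtColor(im,cv2.COLOR_RGB2HSV),np.array(lo),np.array(hi))
def blobs(m,amin,box=None):
    if box: z=np.zeros_like(m);x0,y0,x1,y1=box;z[y0:y1,x0:x1]=m[y0:y1,x0:x1];m=z
    return sorted([k for k in cv2.findContours(m,cv2.RETR_EXTERNAL,cv2.CHAIN_APPROX_NONE)[0] if cv2.contourArea(k)>amin],key=lambda k:-cv2.contourArea(k))
E
python3 - <<'E'
from h import *
S,T=[dict(np.load(f'{n}0.npz')) for n in('scene','top')]
# pans
for n,c,bx in(('scene',S,(300,220,450,345)),('top',T,(240,130,400,215))):
    m=mask(c['image'],(0,0,140),(180,50,255))
    for k in blobs(m,500,bx)[:2]:
        e=cv2.fitEllipse(cv2.convexHull(k)); print(n,'pan',e,onz(c,e[0],.110))
# trays
for n,c in(('scene',S),('top',T)):
    for nm,ms in(('green',mask(c['image'],(55,120,40),(80,255,255))),('red',mask(c['image'],(0,170,70),(6,255,255))|mask(c['image'],(174,170,70),(180,255,255)))):
        ks=blobs(ms,1000)
        for k in ks[:1]:
            h=cv2.convexHull(k); q=cv2.approxPolyDP(h,6,True)[:,0]
            print(n,nm,cv2.contourArea(h),len(q)); 
            P=np.array([onz(c,p,.024)[:2] for p in h[:,0]]).astype(np.float32); r=cv2.minAreaRect(P*1000);print(np.array(r[0]),np.array(r[1]),r[2])
    mb=mask(c['image'],(105,130,40),(125,255,255))
    for k in blobs(mb,30): print(n,'blue',cv2.boundingRect(k),cv2.contourArea(k),k[:,0].mean(0))
a=cv2.resize(S['image'][130:240,325:420],None,fx=5,fy=5,interpolation=cv2.INTER_CUBIC)[:550]
b=cv2.resize(T['image'][215:305,170:280],None,fx=2.9,fy=2.9,interpolation=cv2.INTER_CUBIC)
o=np.zeros((550,800,3),np.uint8);o[:550,:475]=a;o[:b.shape[0],480:480+b.shape[1]]=b
cc=T['image'][140:215,240:350]; cc=cv2.resize(cc,None,fx=2.9,fy=2.9,interpolation=cv2.INTER_CUBIC);o[280:280+cc.shape[0],480:480+cc.shape[1]]=cc
cv2.imwrite('pics/rack.png',o[...,::-1])
E
```

```text
scene pan ((374.6626892089844, 282.9776306152344), (73.35160064697266, 141.38314819335938), 53.3945198059082) [ 0.6668 -0.0179  0.11  ]
top pan ((349.96356201171875, 178.3848419189453), (50.80760192871094, 82.45104217529297), 91.48356628417969) [ 0.656  -0.0866  0.11  ]
top pan ((276.4901123046875, 169.2933349609375), (49.90199661254883, 52.335548400878906), 66.24716186523438) [0.6818 0.1098 0.11  ]
scene green 3598.0 5
[463.3914 -12.0923] [199.8103 162.8096] 86.51249694824219
scene red 4997.0 4
[ 490.6017 -338.3098] [163.6676 191.6925] 5.4725236892700195
scene blue (240, 0, 52, 48) 1506.0 [263.9    16.775]
scene blue (352, 146, 37, 41) 651.5 [370.927  167.5401]
scene blue (313, 224, 21, 18) 136.0 [322.6154 233.0962]
scene blue (321, 254, 20, 19) 108.5 [330.4118 263.5882]
scene blue (222, 339, 21, 24) 98.5 [232.7458 352.1186]
scene blue (278, 413, 24, 13) 82.0 [290.3519 420.1111]
scene blue (313, 217, 21, 14) 55.0 [323.1957 224.1957]
scene blue (321, 246, 21, 16) 41.5 [330.9778 254.8667]
scene blue (219, 332, 21, 22) 40.5 [230.4909 344.4727]
top green 3706.0 4
[460.9984  -8.8312] [186.0651 155.4264] 86.66888427734375
top red 3815.5 4
[ 489.0495 -333.595 ] [157.0381 189.7221] 5.608168125152588
top blue (185, 259, 18, 26) 159.5 [193.9077 270.6308]
top blue (212, 248, 17, 24) 138.0 [220.7097 258.6774]
top blue (437, 165, 16, 14) 46.0 [442.975 173.2  ]
```

View pics/rack.png

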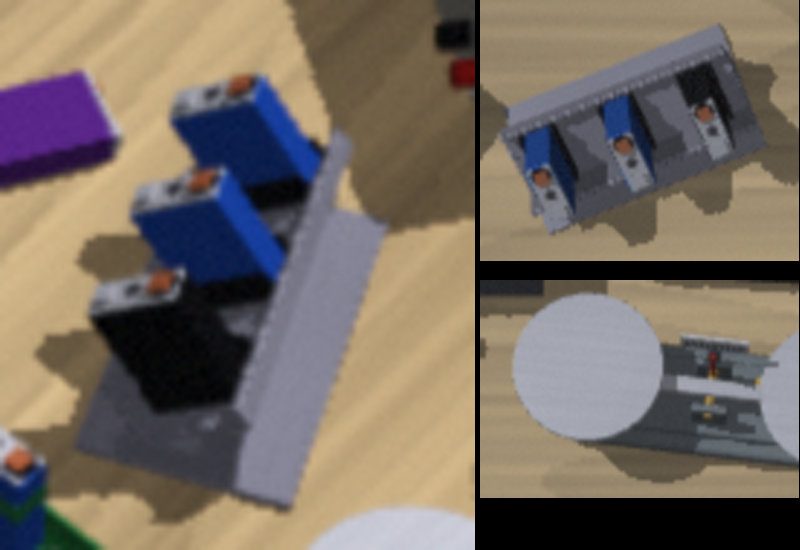

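The crop shows the three leaning cells, with orange terminals at about (373,147), (366,166) and (357,186) in the scene image. The cell tops point down and to the right in the top view, so the rack's yaw is about +26°. One more measurement will fix the rack, the right pan and the free tray spots.

```bash
python3 - <<'E'
from h import *
from scipy.optimize import least_squares
S,T=[dict(np.load(f'{n}0.npz')) for n in('scene','top')]
def top(c,box,n,amin):
    out=[];im=c['image']
    m=mask(im,(0,0,165),(180,45,255))|mask(im,(4,130,90),(14,255,255))
    m=cv2.morphologyEx(m,cv2.MORPH_CLOSE,np.ones((3,3)))
    for k in blobs(m,amin,box)[:n]:
        h=cv2.convexHull(k);M=cv2.moments(h);r=cv2.minAreaRect(h);out.append([M['m10']/M['m00'],M['m01']/M['m00'],*r[1],r[2]])
    return np.array(out)
def orange(c,box):
    m=mask(c['image'],(3,110,70),(16,255,255)); 
    return np.array([k[:,0].mean(0) for k in blobs(m,2,box)])
rs,rt=(340,138,395,215),(178,225,265,295)
print('tops S',top(S,rs,4,15));print('tops T',top(T,rt,4,15))
print('or S',orange(S,rs));print('or T',orange(T,rt))
for nm,c,b in(('green T',T,(285,222,360,290)),('red T',T,(400,212,480,280)),('green S',S,(268,205,360,300)),('red S',S,(180,300,285,395))):
    t=top(c,b,3,15)
    for r in t: print(nm,r,onz(c,r[:2],.086))
# pans
for nm,c,b in(('T R',T,(338,140,400,215)),('T L',T,(240,130,300,215)),('S R',S,(300,280,378,345)),('S L',S,(378,220,450,280))):
    m=mask(c['image'],(0,0,140),(180,50,255)); m=cv2.morphologyEx(m,cv2.MORPH_OPEN,np.ones((9,9)))
    e=cv2.fitEllipse(cv2.convexHull(blobs(m,300,b)[0])); print(nm,e,onz(c,e[0],.110))
E
```

```text
tops S []
tops T []
or S [[356.9    185.8   ]
 [364.7778 165.6667]
 [372.5    146.4   ]]
or T [[190.9167 276.    ]
 [247.     253.6   ]
 [219.0909 264.8182]]
green T [293.516  263.2664  19.       7.      90.    ] [0.4313 0.0644 0.086 ]
green T [316.9059 232.0745  17.8703   5.9823   4.3987] [0.515 0.002 0.086]
red T [446.8217 238.7255   6.3059  17.7051  75.9638] [ 0.4961 -0.3444  0.086 ]
green S [339.541  291.8624  16.      44.      90.    ] [ 0.6102 -0.0822  0.086 ]
green S [330.4874 249.1317   7.225   19.2666  48.3665] [ 0.5126 -0.0012  0.086 ]
green S [321.99   217.1526  17.413    7.042   39.8056] [0.429  0.0622 0.086 ]
red S [228.525  338.8603   7.7658  23.0201  33.6901] [ 0.4942 -0.3461  0.086 ]
T R ((361.9942932128906, 179.00970458984375), (50.70987319946289, 51.83747863769531), 86.91983032226562) [ 0.6542 -0.1187  0.11  ]
T L ((276.5577087402344, 169.24745178222656), (49.61419677734375, 52.41367721557617), 73.56147003173828) [0.6819 0.1097 0.11  ]
S R ((343.10198974609375, 308.71478271484375), (53.428260803222656, 59.956539154052734), 94.68780517578125) [ 0.6529 -0.1219  0.11  ]
S L ((408.82928466796875, 254.00595092773438), (46.121212005615234, 56.225521087646484), 104.90628814697266) [0.681  0.1051 0.11  ]
```

```bash
cat >> h.py <<'E'
def Rt(yaw,tilt=0):
    """tool rotation: x at azimuth yaw, tilted so that tool z leans outward by tilt"""
    Rz=R.from_euler('z',yaw,degrees=True).as_matrix(); a=np.radians(tilt)
    u=np.array([-np.sin(a),0,np.cos(a)]);cx=np.array([np.cos(a),0,np.sin(a)])
    return Rz@np.stack([cx,np.cross(-u,cx),-u],1)
def tcp(foot,yaw,tilt=0,g=.055,lift=0):
    """TCP for a cell with underside centre at foot"""
    r=Rt(yaw,tilt); return np.asarray(foot)-r[:,2]*(g+.167+lift),r
def inc(a,b):
    return np.r_[a[1].T@(b[0]-a[0])/.2,R.from_matrix(a[1].T@b[1]).as_rotvec()/np.pi]
def now():
    from plant import read_state
    s=read_state(); return s,(np.array(s['tool_pos']),R.from_rotvec(s['orientation']).as_matrix())
def path(*ws):
    s,c=now(); print('t',s['t'],'p',c[0],'open',s['opening'],'F',np.array(s['force']))
    for w in ws:
        i=inc(c,w); print('inc',np.round(i,3),' mm',np.round(np.linalg.norm(w[0]-c[0])*1e3),'deg',np.round(np.linalg.norm(i[3:])*180)); c=w
E
python3 - <<'E'
from h import *
S,T=[dict(np.load(f'{n}0.npz')) for n in('scene','top')]
os_=[(372.5,146.4),(364.78,165.67),(356.9,185.8)];ot=[(190.92,276),(219.09,264.82),(247,253.6)]
P=[]
for a,b in zip(os_,ot):
    X,e=tri(S,a,T,b);P.append(X);print(X,e*1e3)
P=np.array(P);v=P[0]-P[2];print('row',np.linalg.norm(v),'yaw',np.degrees(np.arctan2(-v[0],v[1])))
# terminal offset from tray cells
def orange(c,box):
    m=mask(c['image'],(3,110,70),(16,255,255)); return [k[:,0].mean(0) for k in blobs(m,2,box)]
for nm,b1,b2 in(('p1',(305,208,340,240),(285,245,302,285)),('p2',(318,235,345,275),(303,222,335,245)),('f',(215,320,250,365),(425,228,462,252))):
    a,b=orange(S,b1),orange(T,b2); print(nm,a,b)
    if a and b: print(tri(S,a[0],T,b[0]),onz(S,a[0],.084),onz(T,b[0],.084))
# rack model point for orange at offset d on +x, face height 84
yaw=np.degrees(np.arctan2(-v[0],v[1])); r=Rt(yaw,35); mid=P.mean(0)
for d in(.012,.015,.018,.02):
    foot=mid+r[:,2]*.084-r[:,0]*d; print(d,foot)
path(tcp((.462,-.2,.19),15),tcp((.40,.1,.19),26,0))
E
```

```text
[0.3941 0.3265 0.1268] 2.693134858702122
[0.4229 0.2541 0.1266] 2.8654297189095335
[0.452  0.1821 0.1273] 2.5893261133833336
row 0.15556300089858166 yaw 21.85163374088378
p1 [array([328.2222, 221.6667])] [array([293.8182, 254.6364])]
(array([0.4531, 0.0623, 0.0874]), np.float64(0.003341291026607832)) [0.4505 0.063  0.084 ] [0.4546 0.0638 0.084 ]
p2 [array([336.2727, 243.2727])] [array([309.1667, 232.    ])]
(array([0.5141, 0.0219, 0.0889]), np.float64(0.002151795226462477)) [0.5115 0.0236 0.084 ] [0.5156 0.0228 0.084 ]
f [array([232.9375, 330.625 ])] [array([439. , 240.5])]
(array([ 0.4897, -0.3243,  0.0895]), np.float64(0.003891734541712609)) [ 0.4862 -0.3245  0.084 ] [ 0.4916 -0.3238  0.084 ]
0.012 [0.4586 0.2685 0.0512]
0.015 [0.4563 0.2676 0.0495]
0.018 [0.454  0.2667 0.0478]
0.02 [0.4525 0.2661 0.0466]
t 0.1 p [ 0.2022 -0.5647  0.4038] open 0.09289657055759958 F [0.2576 0.2054 0.4942]
inc [ 1.838 -1.279 -0.039 -0.001 -0.     0.026]  mm 448.0 deg 5.0
inc [ 0.089 -1.529  0.     0.     0.    -0.061]  mm 306.0 deg 11.0
```

Emit:
arm_command(
  increments=[
    [1,-0.7,-0.02,0,0,0.013],
    [1,-0.7,-0.02,0,0,0.013],
    [1,-0.7,-0.02,0,0,0.013],
    [1,-0.7,-0.02,0,0,0.013],
    [1,-0.7,-0.02,0,0,0.013],
  ],
  fingers=0.03,
  force=20,
)

```text
t: 0.72
tool_pos: [0.3452, -0.3628, 0.4087]
orientation: [-3.104, -0.482, -0.001]
force: [-0.2, 0.8, -0.3]
opening: 0.048
gripper_force: 0.0
```

Emit:
arm_command(
  increments=[
    [0.7,-0.9,-0.02,0,0,0],
    [0.7,-0.9,-0.02,0,0,0],
    [0.7,-0.9,-0.02,0,0,0],
    [0.7,-0.9,-0.02,0,0,0],
    [0.7,-0.9,-0.02,0,0,0],
  ],
)

```text
t: 1.35
tool_pos: [0.4237, -0.1508, 0.4126]
orientation: [-3.105, -0.479, 0.0]
force: [-0.0, 0.2, 0.2]
opening: 0.0452
gripper_force: 0.0
```

Emit:
arm_command(
  increments=[
    [0,-1,0,0,0,0],
    [0,-1,0,0,0,0],
    [0,-1,0,0,0,0],
    [0,-1,0,0,0,0],
    [0,-1,0,0,0,0],
  ],
)

```text
t: 1.98
tool_pos: [0.3638, 0.0382, 0.4128]
orientation: [3.105, 0.475, 0.0]
force: [0.2, -0.1, -0.1]
opening: 0.0453
gripper_force: 0.0
```

```bash
cat > geo.py <<'E'
from h import *
YR=21.85; O=np.array([.4513,.2657,.046]); yr=np.array([-np.sin(np.radians(YR)),np.cos(np.radians(YR)),0])
A=O+.078*yr; B=O
PL=np.array([.6815,.1075,.110]);PR=np.array([.6535,-.120,.110])
G=np.array([.44,-.05,.004]);Rd=np.array([.455,-.28,.004])
E
python3 - <<'E'
from geo import *
print(A,B); path(tcp(A,YR,35,lift=.12),tcp(A,YR,35,lift=.0))
E
```

```text
[0.4223 0.3381 0.046 ] [0.4513 0.2657 0.046 ]
t 1.975 p [0.3638 0.0382 0.4128] open 0.04528739602935604 F [ 0.1548 -0.056  -0.0786]
inc [-0.251 -1.268  0.432  0.008  0.194 -0.024]  mm 273.0 deg 35.0
inc [-0.  -0.   0.6  0.   0.   0. ]  mm 120.0 deg 0.0
```

Emit:
arm_command(
  increments=[
    [-0.1,-0.3,0,0.002,0.05,-0.006],
    [-0.15,-0.6,0.05,0.004,0.1,-0.012],
    [-0.2,-0.9,0.1,0.006,0.15,-0.018],
    [-0.2,-1,0.15,0.008,0.194,-0.024],
    [-0.2,-1,0.15,0.008,0.194,-0.024],
  ],
)

```text
t: 2.6
tool_pos: [0.2848, 0.2408, 0.3827]
orientation: [-2.861, -0.554, -0.873]
force: [-0.6, -0.4, -0.8]
opening: 0.045
gripper_force: 0.0
```

```bash
python3 - <<'E'
from geo import *
path(tcp(A,YR,35,lift=.08),tcp(A,YR,35,lift=.0))
E
```

```text
t 2.6 p [0.2848 0.2408 0.3827] open 0.04503485779826478 F [-0.5966 -0.3954 -0.8387]
inc [-0.287 -0.2    0.343  0.003  0.007  0.001]  mm 98.0 deg 1.0
inc [-0.   0.   0.4  0.   0.   0. ]  mm 80.0 deg 0.0
```

Emit:
arm_command(
  increments=[
    [-0.1,-0.07,0.12,0.003,0.007,0.001],
    [-0.2,-0.14,0.24,0.003,0.007,0.001],
    [-0.287,-0.2,0.343,0.003,0.007,0.001],
    [-0.287,-0.2,0.343,0.003,0.007,0.001],
    [-0.287,-0.2,0.343,0.003,0.007,0.001],
  ],
)

```text
t: 3.22
tool_pos: [0.2635, 0.272, 0.2964]
orientation: [-2.841, -0.539, -0.899]
force: [-0.4, -0.2, -0.4]
opening: 0.045
gripper_force: 0.0
```

```bash
python3 - <<'E'
from geo import *
from plant import read_camera
path(tcp(A,YR,35,lift=.0))
o=[]
for n,(x0,y0,x1,y1) in(('scene',(320,110,420,230)),('top',(160,205,280,305))):
    c=read_camera(n); o.append(cv2.resize(c['image'][y0:y1,x0:x1],(400,480 if n=='scene' else 333),interpolation=cv2.INTER_CUBIC))
o[1]=np.vstack([o[1],np.zeros((147,400,3),np.uint8)])
cv2.imwrite('pics/appr.png',np.hstack(o)[...,::-1])
E
```

```text
t 3.225 p [0.2635 0.272  0.2964] open 0.04497058569078527 F [-0.4296 -0.198  -0.3825]
inc [-0.015 -0.012  0.409  0.001 -0.001 -0.002]  mm 82.0 deg 0.0
```

View pics/appr.png

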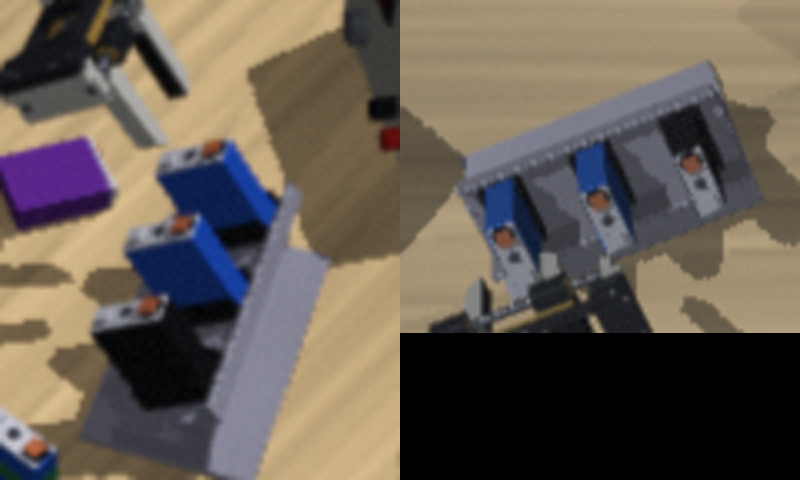

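The fingers straddle the outer blue cell, with tips at about (480,300) and (550,265) and the cell's top between them. I'll advance along its axis, close and draw it out.

Emit:
arm_command(
  increments=[
    [-0.015,-0.012,0.1,0.001,-0.001,-0.002],
    [-0.015,-0.012,0.2,0.001,-0.001,-0.002],
    [-0.015,-0.012,0.3,0.001,-0.001,-0.002],
    [-0.015,-0.012,0.38,0.001,-0.001,-0.002],
    [-0.015,-0.012,0.409,0.001,-0.001,-0.002],
  ],
)

```text
t: 3.95
tool_pos: [0.3035, 0.2914, 0.2267]
orientation: [-2.839, -0.551, -0.893]
force: [0.6, -1.3, 0.2]
opening: 0.0449
gripper_force: 0.0
```

Emit:
arm_command(
  increments=[
    [0,0,0,0,0,0],
    [0,0,0,0,0,0],
    [0,0,0,0,0,0],
    [0,0,0,0,0,0],
    [0,0,0,0,0,0],
  ],
  fingers=1,
  force=20,
)

```text
t: 4.58
tool_pos: [0.3029, 0.2915, 0.227]
orientation: [-2.839, -0.552, -0.894]
force: [3.5, -4.9, 1.5]
opening: 0.024
gripper_force: 20.0
```

Emit:
arm_command(
  increments=[
    [0,0,-0.05,0,0,0],
    [0,0,-0.15,0,0,0],
    [0,0,-0.25,0,0,0],
    [0,0,-0.35,0,0,0],
    [0,0,-0.35,0,0,0],
  ],
)

```text
t: 5.2
tool_pos: [0.2652, 0.2769, 0.285]
orientation: [-2.835, -0.552, -0.895]
force: [-0.0, 0.2, -1.7]
opening: 0.024
gripper_force: 20.0
```

```bash
python3 - <<'E'
from geo import *
s,c=now(); up=(c[0]+[0,0,.09],c[1])
path(up,tcp((.47,.20,.19),15),tcp(PL+[0,0,.03],0))
E
```

```text
t 5.2 p [0.2652 0.2769 0.285 ] open 0.02400481604092571 F [-0.0218  0.2134 -1.7363]
inc [ 0.259 -0.001 -0.368  0.     0.     0.   ]  mm 90.0 deg 0.0
inc [ 0.766  0.741  0.309 -0.013 -0.195  0.038]  mm 222.0 deg 36.0
inc [0.902 0.72  0.25  0.    0.    0.083]  mm 236.0 deg 15.0
```

Emit:
arm_command(
  increments=[
    [0.08,0,-0.12,0,0,0],
    [0.17,0,-0.24,0,0,0],
    [0.259,0,-0.368,0,0,0],
    [0.259,0,-0.368,0,0,0],
    [0.259,0,-0.368,0,0,0],
  ],
)

```text
t: 5.82
tool_pos: [0.2657, 0.2765, 0.3715]
orientation: [-2.841, -0.553, -0.889]
force: [0.1, 0.1, -2.6]
opening: 0.024
gripper_force: 20.0
```

Emit:
arm_command(
  increments=[
    [0.19,0.18,0.07,-0.003,-0.045,0.009],
    [0.38,0.37,0.15,-0.006,-0.095,0.018],
    [0.57,0.55,0.23,-0.009,-0.145,0.028],
    [0.766,0.741,0.309,-0.013,-0.195,0.038],
    [0.766,0.741,0.309,-0.013,-0.195,0.038],
  ],
)

```text
t: 6.45
tool_pos: [0.4743, 0.1979, 0.4038]
orientation: [3.109, 0.399, -0.026]
force: [-0.9, 0.4, -3.3]
opening: 0.0238
gripper_force: 20.0
```

```bash
python3 - <<'E'
from geo import *
path(tcp(PL+[0,0,.04],0),tcp(PL+[0,0,-.014],0))
E
```

```text
t 6.45 p [0.4743 0.1979 0.4038] open 0.023811749101898518 F [-0.9446  0.4079 -3.2985]
inc [0.891 0.699 0.147 0.002 0.005 0.081]  mm 228.0 deg 15.0
inc [0.   0.   0.27 0.   0.   0.  ]  mm 54.0 deg 0.0
```

Emit:
arm_command(
  increments=[
    [0.25,0.18,0.04,0,0,0.02],
    [0.5,0.37,0.08,0.001,0.002,0.04],
    [0.7,0.55,0.12,0.001,0.003,0.06],
    [0.83,0.65,0.14,0.002,0.005,0.075],
    [0.891,0.699,0.147,0.002,0.005,0.081],
  ],
)

```text
t: 7.08
tool_pos: [0.6789, 0.1097, 0.3785]
orientation: [-3.137, -0.006, -0.016]
force: [-0.5, 0.4, -1.6]
opening: 0.024
gripper_force: 20.0
```

Emit:
arm_command(
  increments=[
    [0,0,0.03,0,0,0],
    [0,0,0.07,0,0,0],
    [0,0,0.11,0,0,0],
    [0,0,0.15,0,0,0],
    [0,0,0.15,0,0,0],
  ],
)

```text
t: 7.7
tool_pos: [0.6785, 0.1107, 0.3498]
orientation: [-3.137, -0.01, -0.016]
force: [-0.3, -0.7, -2.4]
opening: 0.0242
gripper_force: 20.0
```

```bash
python3 - <<'E'
from geo import *
from plant import read_camera
path(tcp(PL+[0,0,-.014],0))
o=[]
for n,(x0,y0,x1,y1) in(('scene',(310,190,460,340)),('top',(240,120,400,220))):
    c=read_camera(n); o.append(cv2.resize(c['image'][y0:y1,x0:x1],(400,400 if n=='scene' else 250),interpolation=cv2.INTER_CUBIC))
o[1]=np.vstack([o[1],np.zeros((150,400,3),np.uint8)])
cv2.imwrite('pics/pan1.png',np.hstack(o)[...,::-1])
E
```

```text
t 7.7 p [0.6785 0.1107 0.3498] open 0.024217742843494178 F [-0.2774 -0.6575 -2.4026]
inc [ 0.013  0.017  0.159 -0.001 -0.003  0.002]  mm 32.0 deg 1.0
```

View pics/pan1.png

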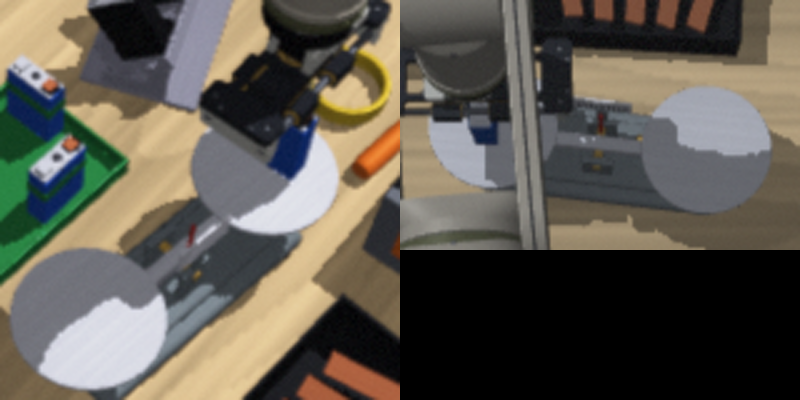

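The cell hangs over the middle of the left pan, at about (290,160) in the crop. I'll lower it until the pan meets its stop.

Emit:
arm_command(
  increments=[
    [0.013,0.017,0.04,-0.001,-0.003,0.002],
    [0.013,0.017,0.07,-0.001,-0.003,0.002],
    [0.013,0.017,0.1,-0.001,-0.003,0.002],
    [0.013,0.017,0.13,-0.001,-0.003,0.002],
    [0.013,0.017,0.145,-0.001,-0.003,0.002],
  ],
)

```text
t: 8.43
tool_pos: [0.6818, 0.1072, 0.3213]
orientation: [-3.14, 0.001, -0.002]
force: [-0.6, -0.4, -3.2]
opening: 0.0242
gripper_force: 20.0
```

Emit:
arm_command(
  increments=[
    [0,0,0.003,0,0,0],
    [0,0,0.006,0,0,0],
    [0,0,0.009,0,0,0],
    [0,0,0.012,0,0,0],
    [0,0,0.012,0,0,0],
  ],
)

```text
t: 9.05
tool_pos: [0.682, 0.1072, 0.3196]
orientation: [-3.14, 0.001, -0.004]
force: [0.3, 0.1, -2.6]
opening: 0.0237
gripper_force: 20.0
```

Emit:
arm_command(
  increments=[
    [0,0,0.003,0,0,0],
    [0,0,0.006,0,0,0],
    [0,0,0.009,0,0,0],
    [0,0,0.01,0,0,0],
    [0,0,0.01,0,0,0],
  ],
)

```text
t: 9.68
tool_pos: [0.682, 0.1072, 0.318]
orientation: [-3.14, 0.001, -0.004]
force: [-1.6, 0.3, 1.4]
opening: 0.0236
gripper_force: 20.0
```

```bash
python3 - <<'E'
from geo import *
s,c=now();print(s['force'],c[0])
from plant import read_camera
# pan heights: ellipse of each pan in the scene view, ray vs vertical line through known xy
c=read_camera('scene'); np.savez('s1.npz',**c)
m=mask(c['image'],(0,0,70),(180,50,255))
for n,P in(('L',PL),('R',PR)):
    for z in(.096,.110,.124): print(n,z,proj(c,np.r_[P[:2],z]), [proj(c,np.r_[P[:2]+d,z]).round(1) for d in((.07,0),(0,-.07))])
o=cv2.resize(c['image'][210:350,300:450],None,fx=4,fy=4,interpolation=cv2.INTER_CUBIC)
cv2.imwrite('pics/pan2.png',o[...,::-1])
E
```

```text
[-1.5962  0.2876  1.3782] [0.682  0.1072 0.318 ]
L 0.096 [408.7115 256.4565] [array([431.5, 272. ]), array([392.4, 274.4])]
L 0.11 [409.5286 253.5051] [array([432.6, 269.1]), array([393.1, 271.6])]
L 0.124 [410.3603 250.5006] [array([433.6, 266.2]), array([393.8, 268.6])]
R 0.096 [343.5615 310.968 ] [array([366.7, 328.7]), array([324.5, 331.5])]
R 0.11 [343.8143 308.3288] [array([367.2, 326.2]), array([324.5, 329. ])]
R 0.124 [344.0719 305.6388] [array([367.7, 323.6]), array([324.6, 326.5])]
```

View pics/pan2.png

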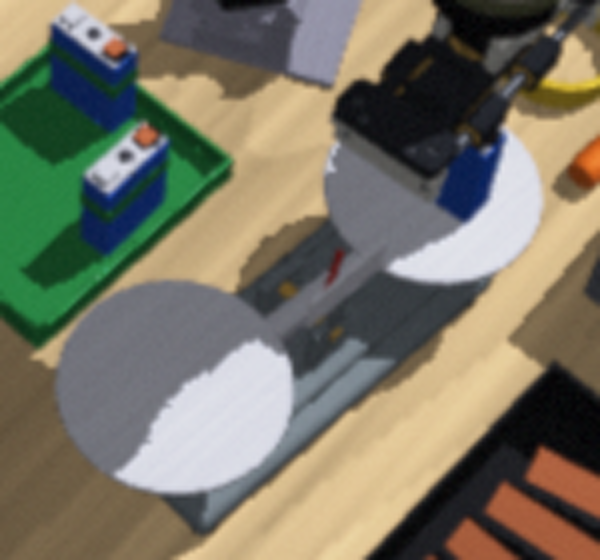

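The left pan sits on its stop and the force jumped from -2.6 N to +1.4 N; the right pan is raised, with its centre near (345,306). I'll release and go back for the second cell.

Emit:
arm_command(
  increments=[
    [0,0,0,0,0,0],
    [0,0,0,0,0,0],
    [0,0,0,0,0,0],
    [0,0,0,0,0,0],
    [0,0,-0.05,0,0,0],
  ],
  fingers=0.03,
)

```text
t: 10.35
tool_pos: [0.6816, 0.1071, 0.3268]
orientation: [-3.14, 0.001, -0.0]
force: [-0.1, 0.2, 0.4]
opening: 0.0452
gripper_force: 0.0
```

Emit:
arm_command(
  increments=[
    [0,0,-0.15,0,0,0],
    [0,0,-0.3,0,0,0],
    [0,0,-0.45,0,0,0],
    [0,0,-0.6,0,0,0],
    [0,0,-0.6,0,0,0],
  ],
)

```text
t: 10.98
tool_pos: [0.6822, 0.1071, 0.4524]
orientation: [-3.14, 0.001, -0.015]
force: [-1.0, 0.3, 0.7]
opening: 0.0451
gripper_force: 0.0
```

```bash
python3 - <<'E'
from geo import *
path((np.array([.42,.12,.45]),Rt(10)),tcp(B,YR,35,lift=.10),tcp(B,YR,35,lift=0))
E
```

```text
t 10.975 p [0.6822 0.1071 0.4524] open 0.045062334243194196 F [-0.9562  0.3015  0.6906]
inc [-1.311 -0.064 -0.    -0.    -0.003 -0.056]  mm 262.0 deg 10.0
inc [-0.623 -0.501  0.701  0.02   0.194 -0.064]  mm 213.0 deg 37.0
inc [0.  0.  0.5 0.  0.  0. ]  mm 100.0 deg 0.0
```

Emit:
arm_command(
  increments=[
    [-0.3,-0.01,0,0,0,-0.02],
    [-0.6,-0.02,0,0,0,-0.04],
    [-0.9,-0.04,0,0,0,-0.056],
    [-1,-0.05,0,0,0,-0.056],
    [-1,-0.05,0,0,0,-0.056],
  ],
)

```text
t: 11.6
tool_pos: [0.4806, 0.1173, 0.4468]
orientation: [-3.128, -0.276, -0.004]
force: [-0.2, -0.4, 0.7]
opening: 0.0448
gripper_force: 0.0
```

```bash
python3 - <<'E'
from geo import *
path(tcp(B,YR,35,lift=.10),tcp(B,YR,35,lift=0))
E
```

```text
t 11.6 p [0.4806 0.1173 0.4468] open 0.04484229687170707 F [-0.1966 -0.3901  0.6711]
inc [-0.92  -0.567  0.683  0.02   0.193 -0.063]  mm 256.0 deg 37.0
inc [0.  0.  0.5 0.  0.  0. ]  mm 100.0 deg 0.0
```

Emit:
arm_command(
  increments=[
    [-0.25,-0.15,0.1,0.005,0.05,-0.016],
    [-0.5,-0.3,0.25,0.01,0.1,-0.032],
    [-0.75,-0.45,0.45,0.015,0.15,-0.048],
    [-0.92,-0.567,0.683,0.02,0.193,-0.063],
    [-0.92,-0.567,0.683,0.02,0.193,-0.063],
  ],
)

```text
t: 12.22
tool_pos: [0.3021, 0.2173, 0.3124]
orientation: [-2.853, -0.547, -0.882]
force: [-0.0, -0.2, -1.0]
opening: 0.0449
gripper_force: 0.0
```

```bash
python3 - <<'E'
from geo import *
path(tcp(B,YR,35,lift=.04),tcp(B,YR,35,lift=0))
E
```

```text
t 12.225 p [0.3021 0.2173 0.3124] open 0.044921479976508895 F [-0.013  -0.2051 -0.9897]
inc [-0.12   0.051  0.232  0.002  0.004 -0.   ]  mm 53.0 deg 1.0
inc [0.  0.  0.2 0.  0.  0. ]  mm 40.0 deg 0.0
```

Emit:
arm_command(
  increments=[
    [-0.12,0.051,0,0.002,0.004,0],
    [-0.12,0.051,0,0.002,0.004,0],
    [-0.12,0.051,0.08,0.002,0.004,0],
    [-0.12,0.051,0.08,0.002,0.004,0],
    [-0.12,0.051,0.08,0.002,0.004,0],
  ],
)

```text
t: 12.85
tool_pos: [0.3056, 0.2092, 0.3098]
orientation: [-2.861, -0.545, -0.861]
force: [0.5, 0.5, 0.2]
opening: 0.0451
gripper_force: 0.0
```

```bash
python3 - <<'E'
from geo import *
path(tcp(B,YR,35,lift=0))
E
```

```text
t 12.85 p [0.3056 0.2092 0.3098] open 0.04512364178736725 F [0.517  0.5469 0.2362]
inc [-0.105  0.007  0.421  0.002  0.008 -0.001]  mm 87.0 deg 2.0
```

```bash
python3 - <<'E'
from geo import *
s,c=now(); print(np.array(s['q']))
path(tcp(B,YR,35,g=.05,lift=.05),tcp(B,YR,35,g=.05,lift=0))
E
```

```text
[ 0.498  -0.892   2.4969 -0.0855  0.9577  1.7205]
t 12.85 p [0.3056 0.2092 0.3098] open 0.04512364178736725 F [0.517  0.5469 0.2362]
inc [-0.111  0.008  0.197  0.002  0.008 -0.001]  mm 45.0 deg 2.0
inc [0.   0.   0.25 0.   0.   0.  ]  mm 50.0 deg 0.0
```

Emit:
arm_command(
  increments=[
    [0,0.008,0.07,0.002,0.008,-0.001],
    [-0.04,0.008,0.14,0.002,0.008,-0.001],
    [-0.08,0.008,0.19,0.002,0.008,-0.001],
    [-0.1,0.008,0.22,0.002,0.008,-0.001],
    [-0.11,0.008,0.25,0.002,0.008,-0.001],
  ],
)

```text
t: 13.48
tool_pos: [0.3269, 0.2214, 0.2619]
orientation: [-2.851, -0.551, -0.877]
force: [-0.1, -0.3, -0.6]
opening: 0.0449
gripper_force: 0.0
```

```bash
python3 - <<'E'
from geo import *
s,c=now(); print(np.array(s['q']))
path(tcp(B,YR,35,g=.05,lift=0))
E
```

```text
[ 0.4985 -0.7138  2.4968 -0.0984  0.7684  1.7374]
t 13.475 p [0.3269 0.2214 0.2619] open 0.04487613865054715 F [-0.119  -0.2995 -0.552 ]
inc [-0.076  0.025  0.179  0.001  0.005  0.   ]  mm 39.0 deg 1.0
```

```bash
cat >> geo.py <<'E'
def tg(foot,yaw,tilt,rel=0,g=.05,lift=0):
    u=-Rt(yaw,tilt)[:,2]; r=Rt(yaw,tilt-rel); return np.asarray(foot)+u*(g+lift)-r[:,2]*.167,r
E
python3 - <<'E'
from geo import *
path(tg(B,YR,35,15,lift=.03),tg(B,YR,35,15),tg(B,YR,35,15,lift=.08))
s,c=now(); g=c[0]+c[1][:,2]*.167; d=g-B; r=Rt(YR,35); print('grasp pt in cell axes',r.T@d)
E
```

```text
t 13.475 p [0.3269 0.2214 0.2619] open 0.04487613865054715 F [-0.119  -0.2995 -0.552 ]
inc [ 0.138  0.026  0.054  0.001 -0.079  0.   ]  mm 30.0 deg 14.0
inc [ 0.039 -0.     0.145  0.     0.     0.   ]  mm 30.0 deg 0.0
inc [-0.104  0.    -0.386  0.     0.     0.   ]  mm 80.0 deg 0.0
grasp pt in cell axes [ 0.0133 -0.0047 -0.0856]
```

Emit:
arm_command(
  increments=[
    [0.03,0.026,0,0.001,-0.02,0],
    [0.06,0.026,0.01,0.001,-0.04,0],
    [0.1,0.026,0.03,0.001,-0.06,0],
    [0.138,0.026,0.054,0.001,-0.079,0],
    [0.138,0.026,0.054,0.001,-0.079,0],
  ],
)

```text
t: 14.1
tool_pos: [0.3563, 0.2275, 0.269]
orientation: [-2.976, -0.576, -0.523]
force: [0.7, 0.3, -0.5]
opening: 0.0448
gripper_force: 0.0
```

```bash
python3 - <<'E'
from geo import *
s,c=now(); print(np.array(s['q']))
path(tg(B,YR,35,15))
s,c=now(); g=c[0]+c[1][:,2]*.167; d=g-B; r=Rt(YR,35); print('grasp pt in cell axes',r.T@d)
E
```

```text
[ 0.4588 -0.4627  2.2892 -0.032   0.9683  1.661 ]
t 14.1 p [0.3563 0.2275 0.269 ] open 0.044841210218788424 F [ 0.7444  0.3306 -0.4749]
inc [ 0.035 -0.001  0.146 -0.     0.     0.   ]  mm 30.0 deg 0.0
grasp pt in cell axes [ 0.0006  0.0001 -0.0801]
```

Well centred now. I'll descend, grip and draw out along the cell's axis.

Emit:
arm_command(
  increments=[
    [0.009,0,0.04,0,0,0],
    [0.018,0,0.08,0,0,0],
    [0.027,0,0.115,0,0,0],
    [0.035,0,0.146,0,0,0],
    [0.035,0,0.146,0,0,0],
  ],
)

```text
t: 14.72
tool_pos: [0.3708, 0.2334, 0.2429]
orientation: [-2.977, -0.576, -0.521]
force: [-0.5, 0.7, -0.0]
opening: 0.0451
gripper_force: 0.0
```

Emit:
arm_command(
  increments=[
    [0,0,0,0,0,0],
    [0,0,0,0,0,0],
    [0,0,0,0,0,0],
    [0,0,0,0,0,0],
    [0,0,0,0,0,0],
  ],
  fingers=1,
  force=30,
)

```text
t: 15.35
tool_pos: [0.3709, 0.2335, 0.2438]
orientation: [-2.976, -0.576, -0.523]
force: [-2.2, -1.0, 2.6]
opening: 0.024
gripper_force: 30.0
```

```bash
python3 - <<'E'
from geo import *
path(tg(B,YR,35,15,lift=.08))
s,c=now(); g=c[0]+c[1][:,2]*.167; d=g-B; r=Rt(YR,35); print('grasp pt in cell axes',r.T@d)
E
```

```text
t 15.35 p [0.3709 0.2335 0.2438] open 0.02399523337858359 F [-2.2287 -0.9713  2.5571]
inc [-0.1   -0.    -0.385 -0.     0.     0.   ]  mm 80.0 deg 0.0
grasp pt in cell axes [-0.0009 -0.     -0.0504]
```

Emit:
arm_command(
  increments=[
    [-0.02,0,-0.08,0,0,0],
    [-0.045,0,-0.17,0,0,0],
    [-0.07,0,-0.27,0,0,0],
    [-0.1,0,-0.385,0,0,0],
    [-0.1,0,-0.385,0,0,0],
  ],
)

```text
t: 15.98
tool_pos: [0.3292, 0.2168, 0.3103]
orientation: [-2.975, -0.576, -0.527]
force: [0.5, 0.6, -2.1]
opening: 0.0236
gripper_force: 30.0
```

```bash
python3 - <<'E'
from geo import *
s,c=now(); print(np.array(s['q']))
path((c[0]+[0,0,.07],c[1]),tg((.50,.08,.18),5,0,15),tg(PR+[0,0,.045],0,0,15))
E
```

```text
[ 0.466  -0.6254  2.3161 -0.032   1.1017  1.6638]
t 15.975 p [0.3292 0.2168 0.3103] open 0.023647571586692062 F [ 0.4817  0.6168 -2.1079]
inc [ 0.12  -0.    -0.329  0.     0.     0.   ]  mm 70.0 deg 0.0
inc [ 0.718  1.016  0.204 -0.004 -0.193  0.095]  mm 252.0 deg 39.0
inc [ 0.686  1.082 -0.054  0.007 -0.     0.027]  mm 256.0 deg 5.0
```

Emit:
arm_command(
  increments=[
    [0.04,0,-0.11,0,0,0],
    [0.08,0,-0.22,0,0,0],
    [0.12,0,-0.329,0,0,0],
    [0.12,0,-0.329,0,0,0],
    [0.12,0,-0.329,0,0,0],
  ],
)

```text
t: 16.6
tool_pos: [0.3291, 0.2166, 0.3773]
orientation: [-2.977, -0.576, -0.519]
force: [0.2, -0.2, -3.0]
opening: 0.0235
gripper_force: 30.0
```

Emit:
arm_command(
  increments=[
    [0.17,0.25,0.04,-0.001,-0.045,0.022],
    [0.34,0.5,0.09,-0.002,-0.095,0.045],
    [0.52,0.75,0.15,-0.003,-0.145,0.07],
    [0.718,1,0.204,-0.004,-0.193,0.095],
    [0.718,1,0.204,-0.004,-0.193,0.095],
  ],
)

```text
t: 17.23
tool_pos: [0.5454, 0.0842, 0.3807]
orientation: [3.096, 0.129, -0.434]
force: [-1.1, 0.3, -3.7]
opening: 0.0235
gripper_force: 30.0
```

```bash
python3 - <<'E'
from geo import *
path(tg(PR+[0,0,.05],0,0,15),tg(PR+[0,0,.018],0,0,15))
E
```

```text
t 17.225 p [0.5454 0.0842 0.3807] open 0.02350106733934817 F [-1.0938  0.2947 -3.7167]
inc [ 0.656  1.081 -0.138  0.007  0.005  0.026]  mm 254.0 deg 5.0
inc [0.041 0.    0.155 0.    0.    0.   ]  mm 32.0 deg 0.0
```

Emit:
arm_command(
  increments=[
    [0.1,0.25,-0.03,0.001,0.001,0.006],
    [0.25,0.5,-0.06,0.003,0.002,0.012],
    [0.42,0.75,-0.09,0.005,0.003,0.02],
    [0.58,0.95,-0.12,0.007,0.005,0.026],
    [0.656,1,-0.138,0.007,0.005,0.026],
  ],
)

```text
t: 17.85
tool_pos: [0.6933, -0.1028, 0.381]
orientation: [-3.118, -0.003, 0.387]
force: [0.0, 0.4, -2.1]
opening: 0.0238
gripper_force: 30.0
```

```bash
python3 - <<'E'
from geo import *
path(tg(PR+[0,0,.026],0,0,15),tg(PR+[0,0,.018],0,0,15))
E
```

```text
t 17.85 p [ 0.6933 -0.1028  0.381 ] open 0.02380017643609515 F [ 0.0387  0.3874 -2.0632]
inc [ 0.058  0.086  0.159  0.    -0.005  0.001]  mm 38.0 deg 1.0
inc [0.01  0.    0.039 0.    0.    0.   ]  mm 8.0 deg 0.0
```

Emit:
arm_command(
  increments=[
    [0.02,0.04,0.03,0,-0.005,0.001],
    [0.05,0.086,0.08,0,-0.005,0.001],
    [0.058,0.086,0.12,0,-0.005,0.001],
    [0.058,0.086,0.159,0,-0.005,0.001],
    [0.058,0.086,0.159,0,-0.005,0.001],
  ],
)

```text
t: 18.48
tool_pos: [0.696, -0.1173, 0.3477]
orientation: [3.114, 0.002, -0.415]
force: [0.4, -0.5, -1.5]
opening: 0.0237
gripper_force: 30.0
```

```bash
python3 - <<'E'
from geo import *
from plant import read_camera
path(tg(PR+[0,0,.012],0,0,15),tg(PR,0,0,15))
c=read_camera('scene')
o=cv2.resize(c['image'][190:350,300:450],None,fx=3.5,fy=3.5,interpolation=cv2.INTER_CUBIC)
cv2.imwrite('pics/pan3.png',o[...,::-1])
E
```

```text
t 18.475 p [ 0.696  -0.1173  0.3477] open 0.023651439249349822 F [ 0.4168 -0.4819 -1.5131]
inc [0.023 0.014 0.068 0.    0.001 0.   ]  mm 15.0 deg 0.0
inc [0.016 0.    0.058 0.    0.    0.   ]  mm 12.0 deg 0.0
```

View pics/pan3.png

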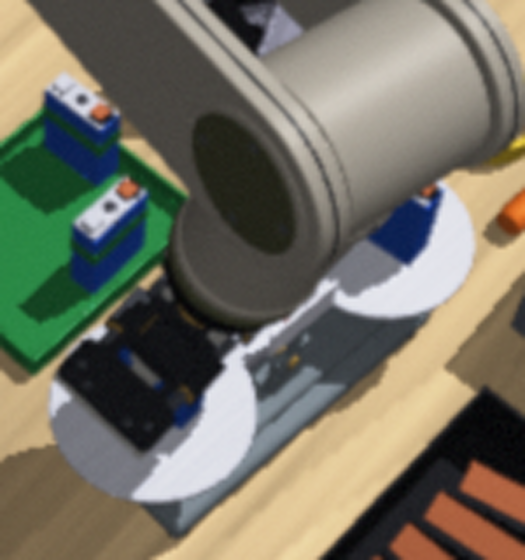

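The first cell stands on the left pan at about (405,235) in the crop, and the second hangs over the right pan. I'll lower gently.

Emit:
arm_command(
  increments=[
    [0.02,0.014,0.02,0,0.001,0],
    [0.023,0.014,0.04,0,0.001,0],
    [0.023,0.014,0.055,0,0.001,0],
    [0.023,0.014,0.068,0,0.001,0],
    [0.023,0.014,0.068,0,0.001,0],
  ],
)

```text
t: 19.15
tool_pos: [0.6974, -0.1207, 0.3346]
orientation: [3.115, 0.001, -0.407]
force: [1.0, -0.1, -1.0]
opening: 0.0234
gripper_force: 30.0
```

Emit:
arm_command(
  increments=[
    [0.003,0,0.01,0,0,0],
    [0.006,0,0.02,0,0,0],
    [0.009,0,0.03,0,0,0],
    [0.011,0,0.04,0,0,0],
    [0.011,0,0.04,0,0,0],
  ],
)

```text
t: 19.77
tool_pos: [0.6975, -0.1207, 0.3257]
orientation: [3.115, 0.001, -0.407]
force: [0.8, -2.0, -0.4]
opening: 0.0238
gripper_force: 30.0
```

Emit:
arm_command(
  increments=[
    [0,0,0,0,0,0],
    [0,0,0,0,0,0],
    [0,0,0,0,0,0],
    [0,0,0,0,0,0],
    [0,0,0,0,0,0],
  ],
  fingers=0.03,
)

```text
t: 20.4
tool_pos: [0.6975, -0.1207, 0.326]
orientation: [3.115, 0.001, -0.407]
force: [-0.0, 0.5, 0.7]
opening: 0.0452
gripper_force: 0.0
```

Emit:
arm_command(
  increments=[
    [-0.03,0,-0.11,0,0,0],
    [-0.07,0,-0.25,0,0,0],
    [-0.11,0,-0.4,0,0,0],
    [-0.15,0,-0.56,0,0,0],
    [-0.15,0,-0.56,0,0,0],
  ],
)

```text
t: 21.02
tool_pos: [0.6975, -0.1207, 0.4483]
orientation: [3.114, 0.0, -0.394]
force: [0.5, 0.1, 0.5]
opening: 0.0454
gripper_force: 0.0
```

```bash
python3 - <<'E'
from geo import *
path((np.array([.50,-.12,.45]),Rt(0,0)))
E
```

```text
t 21.025 p [ 0.6975 -0.1207  0.4483] open 0.0453665003154943 F [0.4743 0.1278 0.4734]
inc [-0.959 -0.004  0.238  0.001  0.08   0.   ]  mm 198.0 deg 14.0
```

Emit:
arm_command(
  increments=[
    [-0.3,0,0.07,0,0.025,0],
    [-0.6,0,0.15,0,0.05,0],
    [-0.959,-0.004,0.238,0.001,0.08,0],
    [-0.959,-0.004,0.238,0.001,0.08,0],
    [-0.959,-0.004,0.238,0.001,0.08,0],
  ],
)

```text
t: 21.65
tool_pos: [0.4983, -0.1199, 0.4457]
orientation: [-3.139, 0.001, 0.012]
force: [-0.0, 0.1, -0.4]
opening: 0.0451
gripper_force: 0.0
```

Emit:
arm_command(
  increments=[
    [0,0.2,0,0,0,0],
    [0,0.4,0,0,0,0],
    [0,0.5,0,0,0,0],
    [0,0.5,0,0,0,0],
    [0,0.5,0,0,0,0],
  ],
)

```text
t: 22.28
tool_pos: [0.5002, -0.2193, 0.4447]
orientation: [-3.138, -0.001, 0.014]
force: [0.2, 0.4, 0.7]
opening: 0.0454
gripper_force: 0.0
```

```bash
python3 - <<'E'
from geo import *
from plant import read_camera
path()
o=[]
for n,(x0,y0,x1,y1) in(('scene',(300,190,450,350)),('top',(235,125,400,220))):
    c=read_camera(n); np.savez(n+'2.npz',**c); k=400/(x1-x0); o.append(cv2.resize(c['image'][y0:y1,x0:x1],(400,int(k*(y1-y0))),interpolation=cv2.INTER_CUBIC))
im=np.zeros((430,800,3),np.uint8)
for i,a in enumerate(o): im[:min(430,len(a)),400*i:400*i+400]=a[:430]
cv2.imwrite('pics/weigh.png',im[...,::-1])
S,T=[dict(np.load(f'{n}2.npz')) for n in('scene','top')]
def orange(c,box):
    m=mask(c['image'],(3,110,70),(16,255,255)); return [k[:,0].mean(0) for k in blobs(m,2,box)]
for nm,c,b in(('L',S,(378,200,450,270)),('R',S,(300,250,378,330)),('L',T,(240,130,305,210)),('R',T,(335,140,395,210))):
    print(nm,[x.round(1) for x in orange(c,b)])
E
```

```text
t 22.275 p [ 0.5002 -0.2193  0.4447] open 0.04536857403130973 F [0.243  0.4314 0.6953]
L [array([446.3, 250.6]), array([421. , 243.1])]
R [array([352.8, 294.2])]
L [array([274.5, 153.5])]
R [array([364.2, 161.2])]
```

View pics/weigh.png

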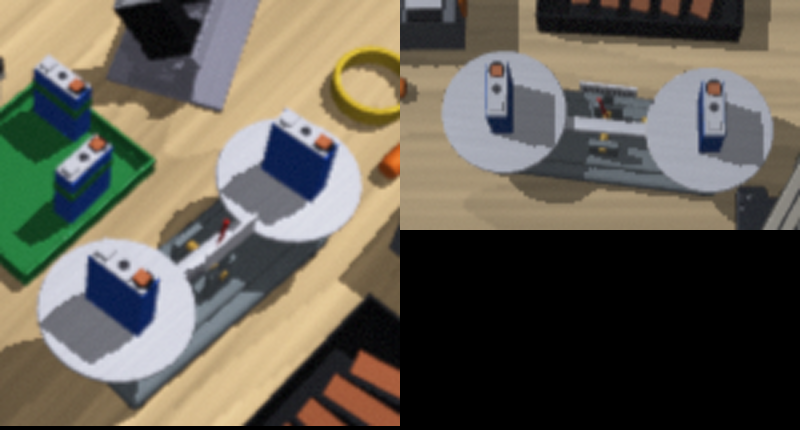

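Both cells stand upright on their pans, with terminals at (421,243) and (353,294) in the scene image and (274.5,153.5) and (364,161) in the top image. Terminal and pan heights will give the tilt.

```bash
python3 - <<'E'
from geo import *
from plant import read_camera
S,T=[dict(np.load(f'{n}2.npz')) for n in('scene','top')]
S2,T2=read_camera('scene'),read_camera('top')
def orange(c,box):
    m=mask(c['image'],(3,110,70),(16,255,255)); return [k[:,0].mean(0) for k in blobs(m,2,box)]
def pan(c,b):
    m=mask(c['image'],(0,0,60),(180,40,255)); m=cv2.morphologyEx(m,cv2.MORPH_OPEN,np.ones((5,5)))
    return cv2.boundingRect(blobs(m,200,b)[0])
for a,b in((S,T),(S2,T2)):
  for nm,s,t,f in(('L',(405,230,430,255),(255,140,290,165),PL),('R',(340,280,365,305),(350,150,380,175),PR)):
    p,q=orange(a,s)[0],orange(b,t)[0]; X,e=tri(a,p,b,q); print(nm,p,q,X,e*1e3,'underside',X[2]-.084)
S0=dict(np.load('scene0.npz'))
for c in(S0,S2):
  print([pan(c,b) for b in((300,275,378,345),(378,222,450,290))])
for n,P in(('L',PL),('R',PR)):
  print(n,[(z,np.round(max(proj(S2,np.r_[P[:2]+.07*np.array([np.cos(a),np.sin(a)]),z])[1] for a in np.linspace(0,6.28,60)),1)) for z in(.096,.11,.124)])
E
```

```text
L [421.     243.0833] [274.5 153.5] [0.7039 0.1084 0.179 ] 3.0195770645519775 underside 0.09503733563178336
R [352.7692 294.2308] [364.1538 161.1538] [ 0.675  -0.119   0.2061] 3.473373102052879 underside 0.12208452112566888
L [421.     243.0833] [274.5 153.5] [0.7039 0.1084 0.179 ] 3.0195770645519775 underside 0.09503733563178336
R [352.8462 294.2308] [364.1538 161.1538] [ 0.675  -0.1189  0.2061] 3.307176631155417 underside 0.12205598856713747
[(314, 280, 64, 61), (378, 231, 59, 59)]
[(314, 275, 64, 67), (378, 236, 58, 54)]
L [(0.096, np.float64(280.4)), (0.11, np.float64(277.6)), (0.124, np.float64(274.7))]
R [(0.096, np.float64(338.4)), (0.11, np.float64(335.9)), (0.124, np.float64(333.4))]
```

The left pan is down on its stop (underside 95 mm against 122 mm) and not moving, so the left cell is heavier. The right, lighter cell goes to the red tray first.

```bash
python3 - <<'E'
from geo import *
F=np.array([.6535,-.1193,.124])
path(tcp(F,0,lift=.085),tcp(F,0))
E
```

```text
t 22.475 p [ 0.4999 -0.2191  0.4451] open 0.04520157876999244 F [0.3845 0.0434 0.3476]
inc [ 0.769 -0.498  0.066 -0.001  0.003  0.   ]  mm 184.0 deg 1.0
inc [0.    0.    0.425 0.    0.    0.   ]  mm 85.0 deg 0.0
```

Emit:
arm_command(
  increments=[
    [0.25,-0.16,0,-0.001,0.003,0],
    [0.5,-0.32,0.02,-0.001,0.003,0],
    [0.68,-0.44,0.04,-0.001,0.003,0],
    [0.769,-0.498,0.066,-0.001,0.003,0],
    [0.769,-0.498,0.066,-0.001,0.003,0],
  ],
)

```text
t: 23.1
tool_pos: [0.654, -0.1185, 0.4296]
orientation: [-3.141, -0.005, 0.001]
force: [0.2, -0.0, 0.1]
opening: 0.0451
gripper_force: 0.0
```

```bash
python3 - <<'E'
from geo import *
F=np.array([.6535,-.1193,.124])
path(tcp(F,0,g=.057))
E
```

```text
t 23.1 p [ 0.654  -0.1185  0.4296] open 0.045077568727312695 F [ 0.1571 -0.0232  0.0984]
inc [-0.002  0.004  0.408 -0.     0.     0.001]  mm 82.0 deg 0.0
```

Emit:
arm_command(
  increments=[
    [-0.002,0.004,0.1,0,0,0],
    [-0.002,0.004,0.2,0,0,0],
    [-0.002,0.004,0.3,0,0,0],
    [-0.002,0.004,0.38,0,0,0],
    [-0.002,0.004,0.408,0,0,0],
  ],
)

```text
t: 23.72
tool_pos: [0.6525, -0.1212, 0.347]
orientation: [-3.141, 0.0, 0.003]
force: [-0.3, -0.5, -0.3]
opening: 0.0448
gripper_force: 0.0
```

Emit:
arm_command(
  increments=[
    [0,0,0,0,0,0],
    [0,0,0,0,0,0],
    [0,0,0,0,0,0],
    [0,0,0,0,0,0],
    [0,0,0,0,0,0],
  ],
  fingers=1,
  force=20,
)

```text
t: 24.35
tool_pos: [0.6532, -0.1212, 0.3496]
orientation: [3.141, 0.0, 0.003]
force: [1.5, -0.4, 0.4]
opening: 0.0237
gripper_force: 20.0
```

Emit:
arm_command(
  increments=[
    [0,0,-0.03,0,0,0],
    [0,0,-0.1,0,0,0],
    [0,0,-0.2,0,0,0],
    [0,0,-0.3,0,0,0],
    [0,0,-0.3,0,0,0],
  ],
)

```text
t: 24.98
tool_pos: [0.6536, -0.1213, 0.4131]
orientation: [3.14, 0.0, 0.01]
force: [0.9, -0.5, -2.4]
opening: 0.0241
gripper_force: 20.0
```

```bash
python3 - <<'E'
from geo import *
path(tcp(Rd+[0,0,.12],3,g=.057),tcp(Rd+[0,0,.02],3,g=.057))
E
```

```text
t 24.975 p [ 0.6536 -0.1213  0.4131] open 0.02414349276896892 F [ 0.8842 -0.4642 -2.4487]
inc [-0.995  0.793  0.32   0.001 -0.002 -0.017]  mm 262.0 deg 3.0
inc [0.  0.  0.5 0.  0.  0. ]  mm 100.0 deg 0.0
```

Emit:
arm_command(
  increments=[
    [-0.2,0.15,0,0,0,-0.003],
    [-0.43,0.34,0.08,0,-0.001,-0.007],
    [-0.67,0.53,0.18,0,-0.001,-0.011],
    [-0.88,0.7,0.28,0.001,-0.002,-0.015],
    [-0.995,0.793,0.32,0.001,-0.002,-0.017],
  ],
)

```text
t: 25.6
tool_pos: [0.4514, -0.2808, 0.343]
orientation: [-3.136, -0.082, 0.013]
force: [0.1, 0.1, -2.7]
opening: 0.024
gripper_force: 20.0
```

Emit:
arm_command(
  increments=[
    [0,0,0.1,0,0,0],
    [0,0,0.2,0,0,0],
    [0,0,0.3,0,0,0],
    [0,0,0.38,0,0,0],
    [0,0,0.38,0,0,0],
  ],
)

```text
t: 26.22
tool_pos: [0.453, -0.2791, 0.2673]
orientation: [-3.136, -0.084, 0.013]
force: [-0.4, 1.1, -1.2]
opening: 0.024
gripper_force: 20.0
```

```bash
python3 - <<'E'
from geo import *
from plant import read_camera
path(tcp(Rd,3,g=.0586))
o=[]
for n,(x0,y0,x1,y1) in(('scene',(165,270,315,420)),('top',(385,190,505,310))):
    c=read_camera(n); o.append(cv2.resize(c['image'][y0:y1,x0:x1],(400,400),interpolation=cv2.INTER_CUBIC))
cv2.imwrite('pics/red.png',np.hstack(o)[...,::-1])
E
```

```text
t 26.225 p [ 0.453  -0.2791  0.2673] open 0.02395858994721458 F [-0.3713  1.0646 -1.212 ]
inc [ 0.011  0.006  0.189 -0.002  0.003  0.   ]  mm 38.0 deg 1.0
```

View pics/red.png

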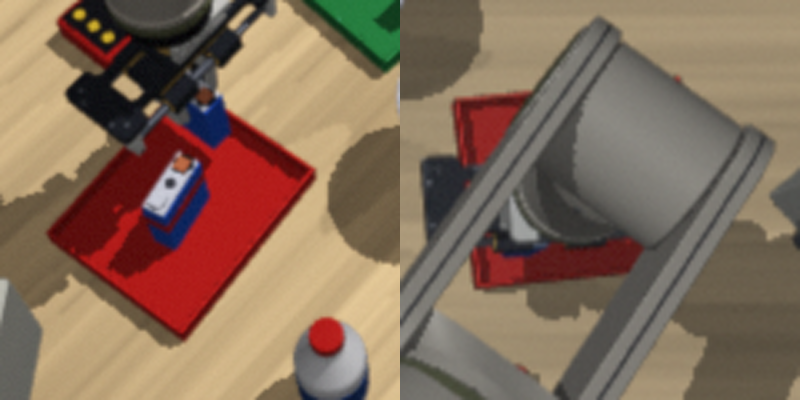

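The cell hangs over the free corner of the red tray, at about (210,115) in the scene crop, clear of the banded cell. I'll lower it.

Emit:
arm_command(
  increments=[
    [0.011,0.006,0.05,-0.002,0.003,0],
    [0.011,0.006,0.1,-0.002,0.003,0],
    [0.011,0.006,0.14,-0.002,0.003,0],
    [0.011,0.006,0.165,-0.002,0.003,0],
    [0.011,0.006,0.175,-0.002,0.003,0],
  ],
)

```text
t: 26.95
tool_pos: [0.4555, -0.2805, 0.2335]
orientation: [3.138, 0.084, 0.005]
force: [0.2, -0.9, -3.0]
opening: 0.0237
gripper_force: 20.0
```

Emit:
arm_command(
  increments=[
    [0,0,0.003,0,0,0],
    [0,0,0.006,0,0,0],
    [0,0,0.009,0,0,0],
    [0,0,0.01,0,0,0],
    [0,0,0.01,0,0,0],
  ],
)

```text
t: 27.58
tool_pos: [0.4557, -0.2806, 0.2321]
orientation: [3.137, 0.084, 0.006]
force: [-0.3, 0.1, -2.3]
opening: 0.0238
gripper_force: 20.0
```

Emit:
arm_command(
  increments=[
    [0,0,0.003,0,0,0],
    [0,0,0.006,0,0,0],
    [0,0,0.009,0,0,0],
    [0,0,0.01,0,0,0],
    [0,0,0.01,0,0,0],
  ],
)

```text
t: 28.2
tool_pos: [0.4558, -0.2806, 0.2308]
orientation: [3.137, 0.084, 0.006]
force: [-3.1, 1.3, 7.4]
opening: 0.0236
gripper_force: 20.0
```

Emit:
arm_command(
  increments=[
    [0,0,0.001,0,0,0],
    [0,0,0.003,0,0,0],
    [0,0,0.004,0,0,0],
    [0,0,0.005,0,0,0],
    [0,0,0.005,0,0,0],
  ],
)

```text
t: 28.82
tool_pos: [0.4559, -0.2807, 0.2308]
orientation: [3.137, 0.084, 0.006]
force: [-7.6, 4.4, 16.0]
opening: 0.024
gripper_force: 20.0
```

Contact. I'll release and retreat.

Emit:
arm_command(
  increments=[
    [0,0,-0.008,0,0,0],
    [0,0,-0.008,0,0,0],
    [0,0,-0.008,0,0,0],
    [0,0,-0.008,0,0,0],
    [0,0,-0.008,0,0,0],
  ],
  fingers=0.1,
)

```text
t: 29.45
tool_pos: [0.4557, -0.2806, 0.2305]
orientation: [3.137, 0.084, 0.006]
force: [0.4, 0.1, -0.1]
opening: 0.0416
gripper_force: 0.0
```

Emit:
arm_command(
  increments=[
    [0,0,-0.15,0,0,0],
    [0,0,-0.35,0,0,0],
    [0,0,-0.6,0,0,0],
    [0,0,-0.85,0,0,0],
    [0,0,-1,0,0,0],
  ],
)

```text
t: 30.08
tool_pos: [0.4551, -0.28, 0.4339]
orientation: [3.135, 0.084, 0.011]
force: [-0.1, -0.4, 0.5]
opening: 0.0419
gripper_force: 0.0
```

```bash
python3 - <<'E'
from geo import *
F=np.array([.682,.108,.0955])
path(tcp(F,0,g=.055,lift=.11),tcp(F,0,g=.055))
E
```

```text
t 30.075 p [ 0.4551 -0.28    0.4339] open 0.04187476008388973 F [-0.0729 -0.4161  0.4696]
inc [ 1.237 -1.877  0.03   0.002 -0.002  0.017]  mm 450.0 deg 3.0
inc [0.   0.   0.55 0.   0.   0.  ]  mm 110.0 deg 0.0
```

Emit:
arm_command(
  increments=[
    [0.16,-0.24,0,0,0,0],
    [0.32,-0.48,0,0,0,0.005],
    [0.48,-0.72,0,0,0,0.01],
    [0.62,-0.94,0,0,0,0.017],
    [0.62,-0.94,0,0,0,0.017],
  ],
  fingers=0.03,
)

```text
t: 30.7
tool_pos: [0.5697, -0.0824, 0.4301]
orientation: [3.139, 0.007, 0.006]
force: [-0.5, -0.2, -0.7]
opening: 0.0454
gripper_force: 0.0
```

Emit:
arm_command(
  increments=[
    [0.16,-0.24,0,0,0,0],
    [0.32,-0.48,0,0,0,0],
    [0.45,-0.72,0,0,0,0],
    [0.57,-0.9,0,0,0,0],
    [0.57,-0.9,0,0,0,0],
  ],
)

```text
t: 31.32
tool_pos: [0.6833, 0.0962, 0.429]
orientation: [3.139, 0.005, 0.004]
force: [0.3, -0.9, 0.1]
opening: 0.0445
gripper_force: 0.0
```

```bash
python3 - <<'E'
from geo import *
F=np.array([.682,.108,.0955])
path(tcp(F,0,g=.057,lift=.08),tcp(F,0,g=.057))
E
```

```text
t 31.325 p [0.6833 0.0962 0.429 ] open 0.044482976328467254 F [ 0.2813 -0.8982  0.126 ]
inc [-0.007 -0.06   0.147  0.001 -0.001  0.001]  mm 32.0 deg 0.0
inc [0.  0.  0.4 0.  0.  0. ]  mm 80.0 deg 0.0
```

Emit:
arm_command(
  increments=[
    [-0.007,-0.06,0.05,0.001,-0.001,0.001],
    [-0.007,-0.06,0.1,0.001,-0.001,0.001],
    [-0.007,-0.06,0.147,0.001,-0.001,0.001],
    [-0.007,-0.06,0.147,0.001,-0.001,0.001],
    [-0.007,-0.06,0.147,0.001,-0.001,0.001],
  ],
)

```text
t: 31.95
tool_pos: [0.6813, 0.1059, 0.4013]
orientation: [3.142, -0.005, 0.002]
force: [0.3, -0.1, -0.4]
opening: 0.0449
gripper_force: 0.0
```

```bash
python3 - <<'E'
from geo import *
F=np.array([.682,.108,.0955])
path(tcp(F,0,g=.057))
E
```

```text
t 31.95 p [0.6813 0.1059 0.4013] open 0.04494319511543857 F [ 0.2859 -0.1419 -0.3833]
inc [ 0.003 -0.01   0.409  0.    -0.    -0.001]  mm 82.0 deg 0.0
```

Emit:
arm_command(
  increments=[
    [0.003,-0.01,0.1,0,0,0],
    [0.003,-0.01,0.2,0,0,0],
    [0.003,-0.01,0.3,0,0,0],
    [0.003,-0.01,0.38,0,0,0],
    [0.003,-0.01,0.409,0,0,0],
  ],
)

```text
t: 32.58
tool_pos: [0.6815, 0.1083, 0.3168]
orientation: [3.141, -0.004, -0.003]
force: [-0.0, -0.2, 0.2]
opening: 0.0451
gripper_force: 0.0
```

Emit:
arm_command(
  increments=[
    [0,0,0,0,0,0],
    [0,0,0,0,0,0],
    [0,0,0,0,0,0],
    [0,0,0,0,0,0],
    [0,0,0,0,0,0],
  ],
  fingers=1,
  force=20,
)

```text
t: 33.2
tool_pos: [0.6823, 0.1083, 0.3203]
orientation: [-3.141, 0.005, -0.005]
force: [0.5, -1.1, 4.5]
opening: 0.0243
gripper_force: 20.0
```

Emit:
arm_command(
  increments=[
    [0,0,-0.02,0,0,0],
    [0,0,-0.08,0,0,0],
    [0,0,-0.2,0,0,0],
    [0,0,-0.35,0,0,0],
    [0,0,-0.45,0,0,0],
  ],
)

```text
t: 33.83
tool_pos: [0.682, 0.1084, 0.4114]
orientation: [-3.141, 0.004, -0.004]
force: [1.0, -0.4, -2.1]
opening: 0.0236
gripper_force: 20.0
```

```bash
python3 - <<'E'
from geo import *
path(tcp(G+[0,0,.14],-3,g=.057),tcp(G+[0,0,.03],-3,g=.057))
E
```

```text
t 33.825 p [0.682  0.1084 0.4114] open 0.023631062612668435 F [ 0.9703 -0.4367 -2.0519]
inc [-1.208  0.796  0.213 -0.    -0.001  0.016]  mm 292.0 deg 3.0
inc [0.   0.   0.55 0.   0.   0.  ]  mm 110.0 deg 0.0
```

Emit:
arm_command(
  increments=[
    [-0.2,0.14,0,0,0,0],
    [-0.45,0.3,0,0,0,0.005],
    [-0.7,0.46,0,0,0,0.01],
    [-0.95,0.63,0,0,-0.001,0.016],
    [-1,0.66,0,0,-0.001,0.016],
  ],
)

```text
t: 34.45
tool_pos: [0.479, -0.0244, 0.4087]
orientation: [3.14, -0.087, -0.005]
force: [1.1, 0.0, -1.7]
opening: 0.0235
gripper_force: 20.0
```

Emit:
arm_command(
  increments=[
    [-0.1,0.07,0.03,0,0,0],
    [-0.2,0.136,0.1,0,0,0],
    [-0.208,0.136,0.213,0,0,0],
    [-0.208,0.136,0.35,0,0,0],
    [-0.208,0.136,0.35,0,0,0],
  ],
)

```text
t: 35.08
tool_pos: [0.4378, -0.0476, 0.3373]
orientation: [-3.139, 0.083, 0.01]
force: [-0.9, -1.2, -1.9]
opening: 0.0238
gripper_force: 20.0
```

```bash
python3 - <<'E'
from geo import *
path(tcp(G+[0,0,.03],-3,g=.0578),tcp(G+[0,0,.003],-3,g=.0578))
E
```

```text
t 35.075 p [ 0.4378 -0.0476  0.3373] open 0.023844336342895563 F [-0.8739 -1.1821 -1.932 ]
inc [ 0.014  0.012  0.392 -0.     0.002 -0.   ]  mm 79.0 deg 0.0
inc [0.    0.    0.135 0.    0.    0.   ]  mm 27.0 deg 0.0
```

Emit:
arm_command(
  increments=[
    [0.014,0.012,0.1,0,0.002,0],
    [0.014,0.012,0.2,0,0.002,0],
    [0.014,0.012,0.3,0,0.002,0],
    [0.014,0.012,0.39,0,0.002,0],
    [0.014,0.012,0.392,0,0.002,0],
  ],
)

```text
t: 35.7
tool_pos: [0.441, -0.0503, 0.2607]
orientation: [-3.14, 0.083, -0.004]
force: [0.6, -0.2, -2.0]
opening: 0.0238
gripper_force: 20.0
```

```bash
python3 - <<'E'
from geo import *
path(tcp(G+[0,0,.002],-3,g=.0578))
E
```

```text
t 35.7 p [ 0.441  -0.0503  0.2607] open 0.02375137728936838 F [ 0.5753 -0.2352 -2.0499]
inc [-0.006 -0.001  0.15  -0.    -0.001 -0.   ]  mm 30.0 deg 0.0
```

Emit:
arm_command(
  increments=[
    [0,0,0.05,0,0,0],
    [0,0,0.09,0,0,0],
    [0,0,0.12,0,0,0],
    [0,0,0.135,0,0,0],
    [0,0,0.142,0,0,0],
  ],
)

```text
t: 36.33
tool_pos: [0.441, -0.0505, 0.2321]
orientation: [3.14, -0.084, 0.006]
force: [-0.0, 0.2, -2.3]
opening: 0.0239
gripper_force: 20.0
```

Emit:
arm_command(
  increments=[
    [0,0,0.003,0,0,0],
    [0,0,0.006,0,0,0],
    [0,0,0.008,0,0,0],
    [0,0,0.008,0,0,0],
    [0,0,0.008,0,0,0],
  ],
)

```text
t: 36.95
tool_pos: [0.441, -0.0506, 0.2307]
orientation: [3.14, -0.084, 0.007]
force: [0.4, 0.9, -1.9]
opening: 0.024
gripper_force: 20.0
```

Emit:
arm_command(
  increments=[
    [0,0,0.002,0,0,0],
    [0,0,0.004,0,0,0],
    [0,0,0.006,0,0,0],
    [0,0,0.007,0,0,0],
    [0,0,0.007,0,0,0],
  ],
)

```text
t: 37.58
tool_pos: [0.441, -0.0505, 0.2292]
orientation: [3.14, -0.083, 0.006]
force: [0.2, 0.4, -3.0]
opening: 0.024
gripper_force: 20.0
```

Emit:
arm_command(
  increments=[
    [0,0,0.002,0,0,0],
    [0,0,0.004,0,0,0],
    [0,0,0.006,0,0,0],
    [0,0,0.006,0,0,0],
    [0,0,0.006,0,0,0],
  ],
)

```text
t: 38.2
tool_pos: [0.441, -0.0505, 0.2281]
orientation: [3.14, -0.083, 0.007]
force: [-1.2, 0.0, -1.7]
opening: 0.0239
gripper_force: 20.0
```

Emit:
arm_command(
  increments=[
    [0,0,0.002,0,0,0],
    [0,0,0.004,0,0,0],
    [0,0,0.006,0,0,0],
    [0,0,0.006,0,0,0],
    [0,0,0.006,0,0,0],
  ],
)

```text
t: 38.83
tool_pos: [0.4412, -0.0506, 0.2281]
orientation: [3.14, -0.083, 0.006]
force: [-8.1, 1.6, 13.5]
opening: 0.0235
gripper_force: 20.0
```

Contact. I'll release, retreat and look.

Emit:
arm_command(
  increments=[
    [0,0,-0.007,0,0,0],
    [0,0,-0.007,0,0,0],
    [0,0,-0.007,0,0,0],
    [0,0,-0.007,0,0,0],
    [0,0,-0.007,0,0,0],
  ],
  fingers=0.1,
)

```text
t: 39.45
tool_pos: [0.441, -0.0505, 0.2281]
orientation: [3.14, -0.084, 0.006]
force: [-0.1, 0.2, -0.1]
opening: 0.0418
gripper_force: 0.0
```

Emit:
arm_command(
  increments=[
    [0,0,-0.15,0,0,0],
    [0,0,-0.35,0,0,0],
    [0,0,-0.6,0,0,0],
    [0,0,-0.85,0,0,0],
    [0,0,-0.95,0,0,0],
  ],
)

```text
t: 40.08
tool_pos: [0.4407, -0.0506, 0.422]
orientation: [3.139, -0.083, 0.015]
force: [0.4, -0.4, -0.9]
opening: 0.0418
gripper_force: 0.0
```

Emit:
arm_command(
  increments=[
    [0,-0.25,0,0,0,0],
    [0,-0.5,0,0,0,0],
    [0,-0.75,0,0,0,0],
    [0,-1,0,0,0,0],
    [0,-1,0,0,0,0],
  ],
)

```text
t: 40.7
tool_pos: [0.4505, 0.152, 0.418]
orientation: [-3.14, 0.076, -0.006]
force: [0.2, -0.6, 0.6]
opening: 0.0417
gripper_force: 0.0
```

```bash
python3 - <<'E'
from geo import *
from plant import read_camera
path()
c=read_camera('scene'); a=cv2.resize(c['image'][120:420,160:460],(590,590),interpolation=cv2.INTER_CUBIC)
t=read_camera('top'); b=cv2.resize(t['image'][120:330,280:490],(210,210))
im=np.zeros((590,800,3),np.uint8);im[:,:590]=a;im[:210,590:]=b
cv2.imwrite('pics/final.png',im[...,::-1])
E
```

```text
t 40.7 p [0.4505 0.152  0.418 ] open 0.04171706246645119 F [ 0.2317 -0.5715  0.6093]
```

View pics/final.png

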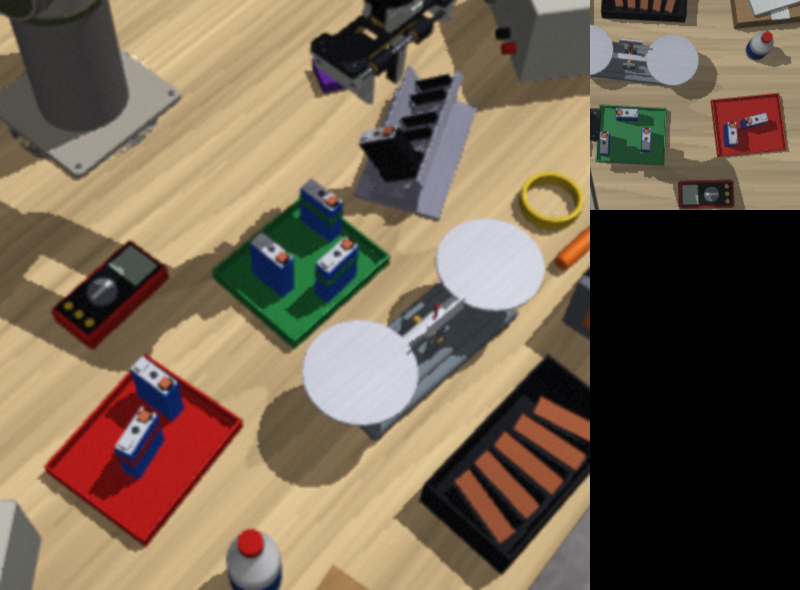

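The picture shows the heavier cell upright in the green tray at about (272,262) and the lighter one upright in the red tray at about (158,385). The banded cells, the spare and the pans are in place, and the robot touches nothing, so I'll hand in.

```bash
python3 -c "
from plant import *
print(close_job())"
```

```text
the job is handed in; nothing more can be done
None
```

The job is handed in at about 41 s: the left-pan cell proved heavier and stands upright in the green tray, and the lighter one stands upright in the red tray. One risk is that joint 2 read -0.892 against its -0.89 limit for a moment while I approached the second cell.

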